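# Hang the drying rack on its stand and ratchet prop

## Robot

A 6-joint arm with a two-finger parallel gripper is mounted at the origin on a cart in front of the work surface, level with it; the furniture and walls round the work are solid. World frame = base frame: x ahead of the robot, y to its left, z up, the work surface at z = 0. Lengths are in m, angles in degrees, forces in N, time in s.
With the tool pointing down it reaches from about 0.35 to 0.725 m from the base axis. Payload 6 kg.
Tool frame: the origin (TCP) lies at the very end of the fingers, on their centre line; the grasp point (between the pads) lies 19 mm behind it (env.grip_point_offset is the distance from the TCP to the grasp point, in m); z points along the fingers, y is the line along which they close (so a half turn about z gives the same grasp; the last joint's range is limited). The gripper opens to 85 mm and grips with 20 to 120 N. Pads are 22 mm wide; open, the fingers measure 114 mm over their backs; the gripper's body (76 mm by 85 mm) begins 54 mm behind the grasp point. The pads swing forward as they close: fully open they stand 13 mm farther back than shut.
Start: joints at [19.12, 2.303, 4.859, 0, -92.561, -19.12], TCP at [0.6, 0, 0.231] pointing down, gripper open.
Joint ranges: [-146.85, 146.85], [-73.84, 115.35], [-62.03, 85.46], [-188.31, 113.3], [-161.28, -10.13], [-171.36, 171.36]. Speed limits (degrees/s): [147.25, 147.25, 172.46, 180, 180, 180].

## Interface

Orientations are given as [roll, pitch, yaw] about the fixed x, y, z axes, in that order (R = Rz(yaw) Ry(pitch) Rx(roll)).
In Python, from station import env, snapshot, close_job gives the robot as it stands.
- The arm moves only by the shell command python3 -m handwheel 'ROWS'. ROWS is JSON, one flat list of numbers, 7 for each row, row after row: the shift along the tool's x, y, z scaled (see below), then the turn, a rotation vector about the tool's x, y, z scaled (see below), then the closure, from -1 (fully open) to 1 (shut). A call has 1 to 12 rows; each row shifts and turns the commanded pose from where the row before left it, along the tool's axes as they then stand; what a row does not reach is not made up. The controller multiplies each number of a shift by 150 mm and each number of a turn by 120 degrees. A row lasts 1/10 s, in which the tool goes at most 50 mm and 8.59 degrees, less where a joint would pass 70% of its speed; a pose out of reach is approached as far as the arm can. A call with a number of a shift or a turn outside -1 to 1 is refused whole. A call with a gripper value outside its range is refused whole. The fingers move at their own pace and stop on an object; the grip force is fixed at half the most. Time passes only in rows, so rows that do not move let the fingers close. It gives the time, the measured TCP pose, the force, the opening and the grip force at its end, in the units of the state.
- env.sense(): the state, without advancing time (a new reading comes with each control period).
- snapshot(name): name is "scene" or "side" or "wrist"; returns a dict with "color" (400x640x3 uint8, red, green, blue), "vertical_fov" (degrees; the focal length in pixels is half the picture's height over the tangent of half this angle, whatever the lens; pixels are square), "cx", "cy" (the principal point, pixels), "k1" (the pictures are not rectified: a ray, as slopes to the right and down, at radius r is drawn at 1 + k1 r^2 times it, then the intrinsics apply), "extrinsics" (4x4, takes a point from camera to world coordinates). Camera axes: x right, y down, z forward; pixel columns grow to the right and rows downward; lengths in m; the calibration is good to about 2 mm. A picture is of the moment at which its call begins. There is no depth.
- close_job(): hands the job in; it is judged then, once.
The state is a dict: "time": time; "q": joint angles; "joint_velocities": joint speeds; "joint_torque": joint torques, N m; "position": TCP position; "tcp_rot": TCP orientation; "contact_force": force on the tool from outside, world axes, zero at the start; "wrist_torque": the same for the moment, N m; "width": finger opening in m; "finger_force": force on a finger pad.
Only numpy, scipy, OpenCV 4.12 (cv2) and the standard library are available. Lean on these libraries where they do the work, as an engineer would, in place of code of your own. Each camera call takes 0.05 s, during which the arm holds its last target. There are 200 camera calls.

## Task

Set up the drying rack: stand the ratchet prop in the square pocket of the rack stand and raise its column to the fourth notch, counted from fully down. Then hang the wire rack on the stand so that both its knuckles sit fully down over the two pins and its plain end rests on the prop's head, level, and leave the other things on the bench where they are.

Things in the scene. Friction and masses are not known exactly. Their poses are not given: they have to be found in the camera images.
- rack_stand: Rack stand fixed on the bench: dark T-shaped base plate 5 mm thick with a pocket in front and two aluminium posts, 172 mm tall, at the back, 175 mm from pocket centre to pin axis. Origin: underside, midway between pocket and pin axis; x points from pocket to posts, y to the left post, z up.
- pocket (a point): Centre of the stand's square pocket, on its floor (5 mm above the bench). Four steel corner angles, 8 mm high, enclose a 91 mm square, sides parallel to the stand's x and y. It takes the prop's 84 mm square foot in any of its four quarter turns.
- pin_left (a point): Middle of the left pin: level, 9 mm thick, 18 mm free length along the stand's y, pointing outward from the left post to a 15 mm round head. Axis 162.5 mm above the bench, 65 mm left of the stand's centre line. The posts stand inside the pins (outer faces 56 mm from the centre line) and rise 9 mm above the axis.
- pin_right (a point): The same on the right pin, 65 mm right of the stand's centre line.
- prop: Loose ratchet prop, upright, 0.86 kg, 102 mm tall with its column down: foot 84 x 84 x 8 mm, boss 54 mm square up to 14 mm, 40 mm square tube up to 82 mm, column sliding out of it. Origin: centre of the foot's underside. Pawl on its +x side (55 mm out, up to 75 mm high), other sides plain. Carry it by the tube, from above, the head between the fingers, closing along its y.
- prop_column (a joint): Column height in m: 0 fully down, end stop 0.068. Notches at 0.012, 0.024, 0.036, 0.048, 0.060: the drag grows from 2.5 to 5 N before each click and falls at it; let go, the column drops until the last notch passed rests on the pawl (the fourth at about 0.0476). It goes down again only with the pawl's tail (outside the cheeks) lifted. Starts down or in the first notch.
- prop_head (a point): Centre of the flat top of the column's round head, 102 mm above the foot's underside plus the column's height. The head is 20 mm tall and 32 mm across, narrower than the tube under it; grip it from above by its sides with the fingertips above the tube to raise the column.
- rack: Loose stainless wire rack for glassware, flat on the bench, right side up, 0.36 kg, 200 x 140 mm. Origin: underside, on the centre line near the balance point; x points to the knuckle end, y left, z up. Undersides of the bars at z = 0. Spine along the centre line 12 mm wide, 18 mm high, free on both sides from x = -45 to +45 mm (side bars 65 mm off): grip there from above, closing along y.
- landing (a point): Centre of the underside of the flat landing plate (50 x 56 x 5 mm) at the rack's plain end, at x = -80 mm of the rack. It comes to rest on the prop's head.
- knuckle_left (a point): Place of the pin's axis in the left knuckle when seated, at (95, 65, 7.5) mm of the rack. The knuckle is a fork open downward, 10 mm wide in y: slot 12 mm wide in x, flared to 17 mm at its mouth (z = 0), closed 12 mm above the rack's underside. It drops over the pin between post and pin head (18 mm apart).
- knuckle_right (a point): The same in the right knuckle, at (95, -65, 7.5) mm.
- beaker_100: Small glass beaker, 55 mm wide, 70 mm tall, bystander on the left. Origin: centre of its underside.
- timer: White bench timer, 60 x 66 x 18 mm, bystander near the front edge. Origin: centre of its underside.
- column_1: Thin steel chromatography column with blue end plugs, 127 mm long, 16 mm thick; bystander along the right edge.

How it is judged (in metres and radians):
On the way:
1. the prop stands in the pocket of the stand (horizontal distance between prop and pocket below 0.008 m and height (world z) of prop below 0.009 m and angle between prop's own z axis and vertical below 0.04 rad), for 0.2 s.
At the end, for the whole second after the job is handed in: Prop upright in the pocket (within 8 mm and 2 degrees, foot on the floor), column resting in the fourth notch (44 to 53 mm), both knuckles down on their pins (within 7 mm), rack level within 2 degrees with its landing plate resting on the head (centres within 20 mm), all still (all of step 1 and value of joint prop_column between 0.044 and 0.053 m and distance between knuckle_left and pin_left below 0.007 m and distance between knuckle_right and pin_right below 0.007 m and angle between rack's own z axis and vertical below 0.035 rad and contact force between rack and prop above 0.2 N and horizontal distance between landing and prop_head below 0.02 m and linear speed of each of rack, prop below 0.02 m/s); the robot touches nothing.
It fails at once if a bystander (beaker, timer or chromatography column) is moved by more than 40 mm (distance of any of beaker_100, timer, column_1 from where it was at the start of the episode above 0.04 m).
It also fails if it takes over 67 s, if anything falls off the work surface, if the arm or the gripper's body presses on something with over 40 N, if the wrist force passes 120 N, or if a joint passes its speed limit or range.

## Working session

There is one attempt and no reset: what is moved stays moved. The work goes in short steps, Python scripts to look and compute and a shell command to move; the robot and the scene stay as the last step left them, time stands still between calls to the robot, and variables do not carry over. Pictures are saved under pics/ and viewed, at most 10 in all, crops included, and the job is handed in when it is done.

```bash
ls; mkdir -p pics
python3 - <<'E'
from station import env,snapshot
import cv2,numpy as np,pickle
d={}
for n in("scene","side","wrist"):
    s=snapshot(n);d[n]=s;print(n,s["vertical_fov"],s["cx"],s["cy"],s["k1"],np.round(s["extrinsics"],3).tolist())
    cv2.imwrite(f"pics/{n}0.png",s["color"][:,:,::-1])
pickle.dump(d,open("s0.pkl","wb"))
s=env.sense();print(s,env.grip_point_offset)
E
```

```text
pics
scene 46.539899138822406 323.7088091936671 197.3231572880044 -0.12972567728524054 [[0.884, -0.231, 0.406, 0.061], [-0.466, -0.481, 0.742, -0.78], [0.024, -0.846, -0.533, 0.758], [0.0, 0.0, 0.0, 1.0]]
side 46.65742394422555 325.0610483625712 200.42054306624453 -0.0680115372329835 [[-1.0, -0.012, 0.025, 0.505], [-0.028, 0.517, -0.856, 1.189], [-0.003, -0.856, -0.517, 0.79], [0.0, 0.0, 0.0, 1.0]]
wrist 65.97106957348664 321.46279658650354 203.1097354035191 -0.05892129466259336 [[-1.0, 0.001, -0.002, 0.601], [0.0, 0.958, 0.286, -0.072], [0.002, 0.286, -0.958, 0.373], [0.0, 0.0, 0.0, 1.0]]
{'time': 0.15, 'q': array([ 1.91192545e+01,  2.33064041e+00,  4.81498704e+00, -1.90683005e-02,
       -9.25620200e+01, -1.91183954e+01]), 'joint_velocities': array([-0.00817472, -0.09351527,  0.20242584,  0.18744538,  0.0079894 ,
       -0.07043724]), 'joint_torque': array([-1.71928452e-03, -3.68610263e+01,  3.47691929e+01,  6.93625420e+00,
       -4.38957781e-03, -4.53315295e-06]), 'position': array([5.99741244e-01, 5.48461836e-05, 2.30505431e-01]), 'tcp_rot': array([ 1.79920372e+02, -7.43998864e-03, -8.99982963e+01]), 'contact_force': array([-0.99393039,  0.17766221,  0.41655277]), 'wrist_torque': array([ 0.00885529, -0.02042084, -0.0053602 ]), 'finger_force': 0.0, 'width': 0.08520719004594637} 0.0187
```

View pics/scene0.png

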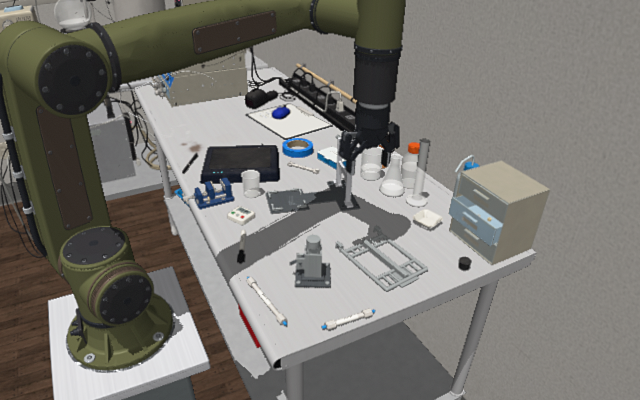

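View pics/side0.png

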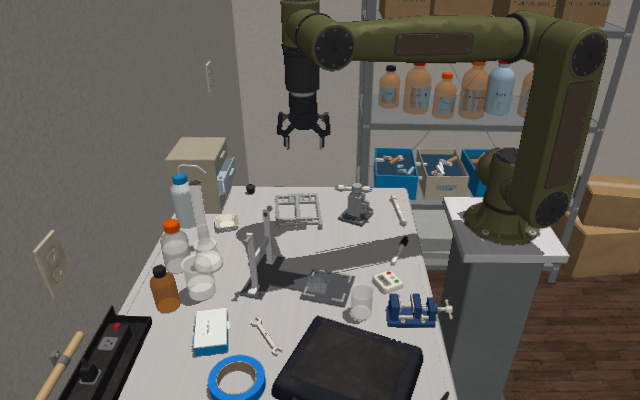

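The scene view shows the prop at about (312,265), the rack at (382,260), the stand pocket at (287,200) and the posts at (340,180). In the side view the prop is at (356,205), the rack at (298,208), the pocket at (328,287) and the posts at (252,265) and (267,235).

```bash
cat > h.py <<'E'
import numpy as np,cv2,pickle
def K(s):
    f=200/np.tan(np.radians(s["vertical_fov"])/2);return np.array([[f,0,s["cx"]],[0,f,s["cy"]],[0,0,1]])
def D(s): # tool draws 1+k1 r^2 => OpenCV k1
    return np.array([s["k1"],0,0,0.])
def ray(s,uv):
    p=cv2.undistortPoints(np.array(uv,float).reshape(-1,1,2),K(s),D(s)).reshape(-1,2)
    E=s["extrinsics"];return E[:3,3],np.c_[p,np.ones(len(p))]@E[:3,:3].T
def plane(s,uv,z):
    o,d=ray(s,uv);return o+d*((z-o[2])/d[:,2])[:,None]
def proj(s,X):
    E=np.linalg.inv(s["extrinsics"]);return cv2.projectPoints(np.array(X,float).reshape(-1,3),E[:3,:3].copy(),E[:3,3].copy(),K(s),D(s))[0].reshape(-1,2)
def tri(s1,a,s2,b):
    o1,d1=ray(s1,a);o2,d2=ray(s2,b);out=[]
    for x,y in zip(d1,d2):
        A=np.c_[x,-y];t=np.linalg.lstsq(A,o2-o1,rcond=None)[0];p,q=o1+x*t[0],o2+y*t[1];out.append([*((p+q)/2),np.linalg.norm(p-q)])
    return np.array(out)
def crop(s,x0,y0,x1,y1,k,name):
    c=s["color"][y0:y1,x0:x1,::-1];cv2.imwrite("pics/"+name,cv2.resize(c,None,fx=k,fy=k,interpolation=cv2.INTER_CUBIC))
E
python3 - <<'E'
from h import *
d=pickle.load(open("s0.pkl","rb"))
crop(d["scene"],225,125,435,335,3,"a.png") if 0 else cv2.imwrite("pics/a.png",cv2.resize(d["scene"]["color"][145:335,225:435,::-1],(630,570),interpolation=cv2.INTER_CUBIC))
cv2.imwrite("pics/b.png",cv2.resize(d["side"]["color"][178:308,230:410,::-1],(720,520),interpolation=cv2.INTER_CUBIC))
np.set_printoptions(precision=3,suppress=True)
print(plane(d["scene"],[[312,285],[382,262],[287,200],[348,320],[267,300],[250,195],[240,217]],0))
print(plane(d["side"],[[356,218],[298,208],[328,287],[399,210],[361,315]],0))
E
```

```text
[[ 0.432 -0.055  0.   ]
 [ 0.628 -0.059  0.   ]
 [ 0.531  0.311  0.   ]
 [ 0.452 -0.189  0.   ]
 [ 0.318 -0.055  0.   ]
 [ 0.44   0.386  0.   ]
 [ 0.373  0.286  0.   ]]
[[ 0.444 -0.017  0.   ]
 [ 0.629 -0.071  0.   ]
 [ 0.524  0.303  0.   ]
 [ 0.306 -0.066  0.   ]
 [ 0.445  0.398  0.   ]]
```

View pics/a.png

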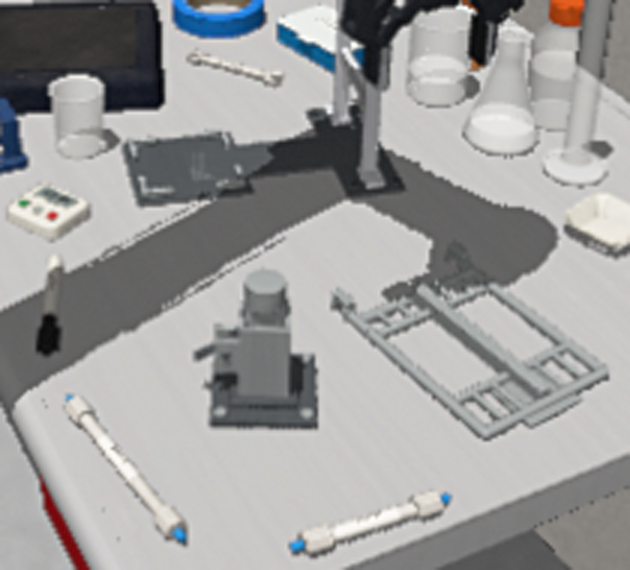

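View pics/b.png

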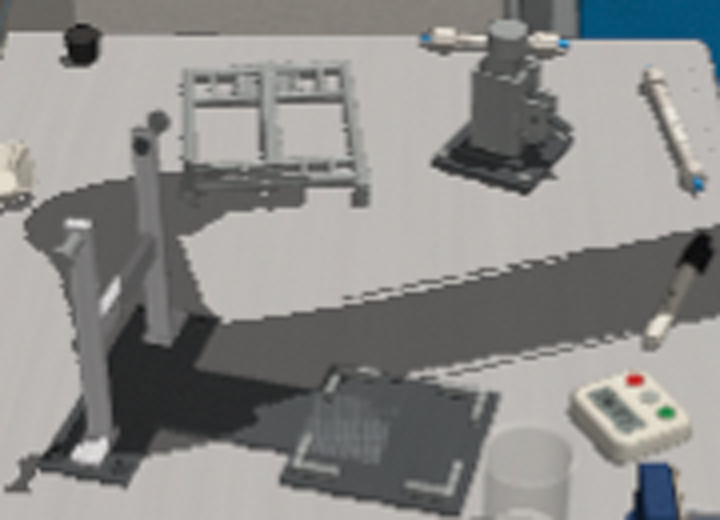

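Zoomed scene view: prop head top at a(267,278), foot corners at (210,424), (317,426). The rack's landing plate is at (548,410) and a knuckle at (341,300), so its knuckle end points about +y. In the side view the rack corners are (185,70), (350,68), (365,195) and (188,185), and the pin heads are (158,122) and (70,240).

Run:
```python
from h import *
np.set_printoptions(precision=4,suppress=True)
d=pickle.load(open("s0.pkl","rb"));S,B=d["scene"],d["side"]
a=lambda *p:np.array(p)/3+[225,145]
b=lambda *p:np.array(p)/4+[230,178]
print("head tri",tri(S,a([267,278]),B,b([508,28])))
print("footA",plane(S,a([210,418],[317,420],[314,357]),.008))
print("footB",plane(B,b([433,156],[527,186],[575,136]),.008))
print("rackA",plane(S,a([340,303],[490,432],[607,372],[490,288],[425,292],[542,388]),.01))
print("rackB",plane(B,b([185,70],[350,68],[365,195],[188,185],[266,68],[270,180]),.01))
print("pocketA",plane(S,a([122,147],[140,200],[253,185],[225,133]),.005))
print("pocketB",plane(B,b([335,368],[498,393],[458,513],[283,483]),.005))
print("pinsB",plane(B,b([158,122],[70,242]),.1625))
print("postbaseB",plane(B,b([165,335],[93,448]),.005))
```

```text
head tri [[ 0.4475 -0.0258  0.1134  0.0059]]
footA [[ 0.3933 -0.0435  0.008 ]
 [ 0.4671 -0.0823  0.008 ]
 [ 0.5009 -0.0149  0.008 ]]
footB [[ 0.4996 -0.0087  0.008 ]
 [ 0.4288  0.0309  0.008 ]
 [ 0.3884 -0.0399  0.008 ]]
rackA [[ 0.554   0.0361  0.01  ]
 [ 0.5794 -0.1562  0.01  ]
 [ 0.7061 -0.1414  0.01  ]
 [ 0.6835 -0.004   0.01  ]
 [ 0.6286  0.0167  0.01  ]
 [ 0.6462 -0.1329  0.01  ]]
rackB [[ 0.7057 -0.1312  0.01  ]
 [ 0.5689 -0.1376  0.01  ]
 [ 0.55    0.0485  0.01  ]
 [ 0.6834  0.0385  0.01  ]
 [ 0.6387 -0.136   0.01  ]
 [ 0.6223  0.0303  0.01  ]]
pocketA [[0.4827 0.3629 0.005 ]
 [0.4623 0.2654 0.005 ]
 [0.5719 0.2418 0.005 ]
 [0.5892 0.3424 0.005 ]]
pocketB [[0.563  0.2428 0.005 ]
 [0.4566 0.2654 0.005 ]
 [0.4833 0.3754 0.005 ]
 [0.5894 0.3523 0.005 ]]
pinsB [[0.676  0.1923 0.1625]
 [0.7101 0.3237 0.1625]]
postbaseB [[0.6792 0.2114 0.005 ]
 [0.7101 0.3244 0.005 ]]
```

```bash
python3 -m handwheel '[0.042,0.255,-0.033,0,0,0,-1, 0.042,0.255,-0.033,0,0,0,-1, 0.042,0.255,-0.033,0,0,0,-1, 0.042,0.255,-0.033,0,0,0,-1, 0,0,0,0,0,-0.0646,-1, 0,0,0,0,0,-0.0646,-1, 0,0,0,0,0,-0.0646,-1, 0,0,0,0,0,-0.0646,-1, 0,0,0,0,0,-0.0646,-1, 0,0,0,0,0,-0.0646,-1, 0,0,0,0,0,-0.0646,-1, 0,0,0,0,0,-0.0646,-1]'
python3 -m handwheel '[0,0,0,0,0,0,-1,0,0,0,0,0,0,-1,0,0,0,0,0,0,-1]'
python3 - <<'E'
from h import *
from station import env,snapshot
s=env.sense();print(s["position"],s["tcp_rot"],s["time"])
d={n:snapshot(n) for n in("wrist","scene","side")};pickle.dump(d,open("s1.pkl","wb"))
w=d["wrist"]["color"];im=w[:,:,::-1]
a=cv2.resize(d["scene"]["color"][155:215,300:400,::-1],(480,288),interpolation=cv2.INTER_CUBIC)
o=np.zeros((600,800,3),np.uint8);o[:312,:500]=cv2.resize(im,(500,312));o[312:,:480]=a
b=cv2.resize(d["side"]["color"][190:300,225:365,::-1],(320,251),interpolation=cv2.INTER_CUBIC);o[312:563,480:]=b
cv2.imwrite("pics/c.png",o);cv2.imwrite("pics/w1.png",im)
E
```

```text
time: 1.35
position: [0.4468, -0.0252, 0.2508]
tcp_rot: [180.0, 0.0, -27.7]
contact_force: [-0.8, 0.1, -0.2]
width: 0.0856
finger_force: 0.0
time: 1.65
position: [0.4469, -0.0252, 0.251]
tcp_rot: [180.0, 0.0, -28.1]
contact_force: [-0.3, -0.5, -0.2]
width: 0.0855
finger_force: 0.0
[ 0.44694856 -0.02520128  0.25100794] [ 1.79992480e+02  8.40131641e-03 -2.81387559e+01] 1.65
```

View pics/w1.png

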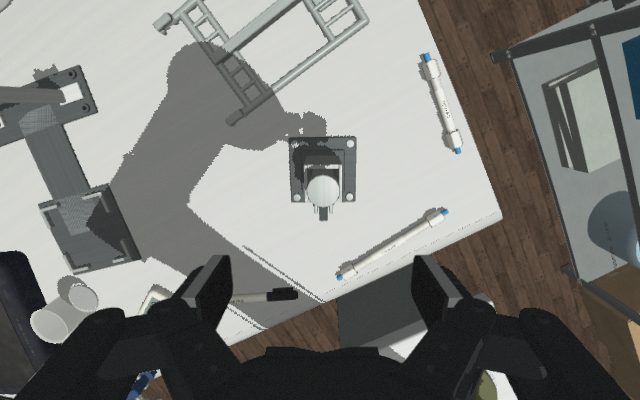

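Wrist view: the prop foot is square to the image, corners (289,138), (355,136), (356,202), (291,203), head at (323,191), pawl below it as expected. Pocket plate corners are (39,207), (107,184), (141,259), (75,273).

Run:
```python
from h import *
np.set_printoptions(precision=4,suppress=True)
d=pickle.load(open("s1.pkl","rb"));W=d["wrist"];S=d["scene"];B=d["side"]
g=cv2.cvtColor(W["color"],cv2.COLOR_RGB2GRAY)
P=plane(W,[[289,137],[356,136],[357,203],[290,204]],.008);print(P,P.mean(0),np.linalg.norm(np.roll(P,-1,0)-P,axis=1))
e=np.roll(P,-1,0)-P;print(np.degrees(np.arctan2(e[:,1],e[:,0])))
c=cv2.HoughCircles(cv2.medianBlur(g[160:230,290:360],3),cv2.HOUGH_GRADIENT,1,30,param1=100,param2=12,minRadius=13,maxRadius=21);print("circ",c)
u=[[323,191]] if c is None else c[0][:1,:2]+[290,160]
for z in(.102,.114):print(plane(W,u,z))
Q=plane(W,[[39,207],[107,184],[141,259],[75,273]],.005);print(Q,Q.mean(0),np.linalg.norm(np.roll(Q,-1,0)-Q,axis=1))
```

```text
[[ 0.5037 -0.0094  0.008 ]
 [ 0.4659 -0.0827  0.008 ]
 [ 0.3882 -0.0456  0.008 ]
 [ 0.4283  0.0324  0.008 ]] [ 0.4465 -0.0263  0.008 ] [0.0825 0.0861 0.0876 0.0862]
[-117.3073  154.4753   62.7442  -28.9458]
circ [[[33.5 33.5 18.2]]]
[[ 0.4424 -0.0242  0.102 ]]
[[ 0.4453 -0.0257  0.114 ]]
[[0.5907 0.3474 0.005 ]
 [0.5675 0.2355 0.005 ]
 [0.4573 0.2624 0.005 ]
 [0.4863 0.3696 0.005 ]] [0.5254 0.3037 0.005 ] [0.1143 0.1135 0.111  0.1068]
```

```bash
python3 -m handwheel '[0,0,0.25,0,0,0,-1, 0,0,0.25,0,0,0,-1, 0,0,0.25,0,0,0,-1, 0,0,0.25,0,0,0,-1, 0,0,0.22,0,0,0,-1, 0,0,0.1,0,0,0,-1, 0,0,0,0,0,0,-1, 0,0,0,0,0,0,-1, 0,0,0,0,0,0,1, 0,0,0,0,0,0,1, 0,0,0,0,0,0,1, 0,0,0,0,0,0,1]'
python3 -m handwheel '[0,0,0,0,0,0,1,0,0,0,0,0,0,1,0,0,0,0,0,0,1,0,0,0,0,0,0,1,0,0,0,0,0,0,1,0,0,0,0,0,0,1]'
```

```text
time: 3.0
position: [0.4472, -0.0256, 0.0542]
tcp_rot: [180.0, -0.1, -28.0]
contact_force: [-2.5, -2.2, 3.7]
width: 0.0394
finger_force: 61.7
time: 3.6
position: [0.4472, -0.0257, 0.0542]
tcp_rot: [180.0, -0.1, -28.0]
contact_force: [-3.5, -2.5, 5.8]
width: 0.039
finger_force: 61.7
```

```bash
python3 -m handwheel '[0,0,-0.1,0,0,0,1, 0,0,-0.23,0,0,0,1, 0,0,-0.23,0,0,0,1, 0,0,-0.23,0,0,0,1, 0,0,-0.2,0,0,0,1]'
python3 -m handwheel '[-0.075,-0.111,0,0,0,0,1, -0.15,-0.222,0,0,0,0,1, -0.15,-0.222,0,0,0,0,1, -0.15,-0.222,0,0,0,0,1, -0.15,-0.222,0,0,0,0,1, -0.15,-0.222,0,0,0,0,1, -0.15,-0.222,0,0,0,0,1, -0.15,-0.222,0,0,0,0,1, -0.15,-0.222,0,0,0,0,1, -0.075,-0.111,0,0,0,0,1, 0,0,0,0,0,-0.056,1, 0,0,0,0,0,-0.056,1]'
python3 -m handwheel '[0,0,0,0,0,0,1,0,0,0,0,0,0,1,0,0,0,0,0,0,1,0,0,0,0,0,0,1]'
python3 - <<'E'
from h import *
from station import env,snapshot
s=env.sense();print(s["position"],s["tcp_rot"],s["time"])
d={n:snapshot(n) for n in("wrist","scene","side")};pickle.dump(d,open("s2.pkl","wb"))
cv2.imwrite("pics/w2.png",d["wrist"]["color"][:,:,::-1])
E
```

```text
time: 4.1
position: [0.4462, -0.0247, 0.201]
tcp_rot: [180.0, 0.2, -28.0]
contact_force: [-0.1, 0.7, -8.9]
width: 0.0391
finger_force: 63.2
time: 5.3
position: [0.4076, 0.3348, 0.1987]
tcp_rot: [179.8, 0.2, -14.2]
contact_force: [0.7, -0.0, -9.0]
width: 0.0392
finger_force: 63.7
time: 5.7
position: [0.4087, 0.3343, 0.2013]
tcp_rot: [180.0, 0.0, -14.6]
contact_force: [-0.1, -0.2, -8.7]
width: 0.0394
finger_force: 63.7
[0.40873662 0.33426635 0.20129275] [ 1.79980862e+02  2.56179463e-02 -1.46411987e+01] 5.7
```

View pics/w2.png

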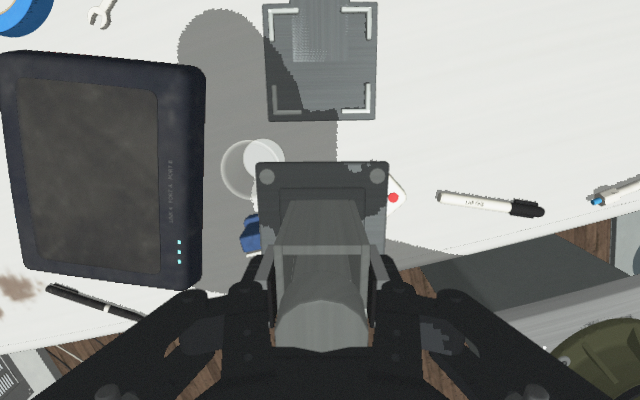

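The pocket's white corner angles are clear at about (269–374, 9–116). The held foot's far edge runs (257,163) to (388,162), square to the tool.

Run:
```python
from h import *
np.set_printoptions(precision=4,suppress=True)
d=pickle.load(open("s2.pkl","rb"));W=d["wrist"]
g=cv2.cvtColor(W["color"],cv2.COLOR_RGB2GRAY)
m=(g>175).astype(np.uint8)
pl=np.zeros_like(m);cv2.fillConvexPoly(pl,np.array([[266,5],[373,3],[376,118],[269,119]]),1)
n,l,st,ce=cv2.connectedComponentsWithStats(m&pl);print(st[1:],ce[1:])
pts=[]
for i in range(1,n):
    if st[i,4]>60: pts.append(np.c_[np.where(l==i)[::-1]])
hull=cv2.minAreaRect(np.vstack(pts).astype(np.float32));bx=cv2.boxPoints(hull);print(hull,bx)
P=plane(W,bx,.013);print(P,P.mean(0),np.linalg.norm(np.roll(P,-1,0)-P,axis=1))
e=np.roll(P,-1,0)-P;print(np.degrees(np.arctan2(e[:,1],e[:,0])))
F=plane(W,[[257,163.5],[388,162]],.2013-.0542+.008);print(F,F.mean(0),np.linalg.norm(F[0]-F[1]))
t=np.radians(-14.64);c=F.mean(0)[:2]-.042*np.array([np.cos(t),np.sin(t)]);print("foot centre",c, np.degrees(np.arctan2(*(F[0]-F[1])[1::-1])))
```

```text
[[342   7  30  32 232]
 [268   8  31  33 248]
 [342  84  29  29 202]
 [375  99   2  20  33]] [[361.6552  16.2284]
 [277.6008  17.5806]
 [361.0792 104.3168]
 [375.6061 109.8788]]
((319.5, 59.5), (105.0, 103.0), 90.0) [[268.   7.]
 [371.   7.]
 [371. 112.]
 [268. 112.]]
[[0.5878 0.3414 0.013 ]
 [0.5626 0.2454 0.013 ]
 [0.4662 0.2669 0.013 ]
 [0.4933 0.3702 0.013 ]] [0.5275 0.3059 0.013 ] [0.0993 0.0987 0.1068 0.0988]
[-104.7032  167.4349   75.3229  -16.9305]
[[0.4598 0.3627 0.1551]
 [0.4403 0.2842 0.1551]] [0.45   0.3234 0.1551] 0.08095779463183926
foot centre [0.4094 0.3341] 76.00483374920692
```

```bash
python3 -m handwheel '[0.2,0,0,0,0,0,1, 0.25,-0.011,0,0,0,0,1, 0.24,0,0,0,0,0,1, 0.122,0,0,0,0,0,1, 0,0,0.2,0,0,0,1, 0,0,0.3,0,0,0,1, 0,0,0.22,0,0,0,1, 0,0,0.1,0,0,0,1, 0,0,0,0,0,0,1, 0,0,0,0,0,0,1, 0,0,0,0,0,0,1]'
python3 -m handwheel '[0,0,0.02,0,0,0,1, 0,0,0.02,0,0,0,1, 0,0,0.02,0,0,0,1, 0,0,0.01,0,0,0,1, 0,0,0,0,0,0,1, 0,0,0,0,0,0,1]'
```

```text
time: 6.95
position: [0.5285, 0.3066, 0.0819]
tcp_rot: [-179.8, -0.2, -14.5]
contact_force: [0.4, 0.1, -8.8]
width: 0.0391
finger_force: 63.5
time: 7.55
position: [0.5271, 0.3055, 0.068]
tcp_rot: [180.0, 0.0, -14.5]
contact_force: [0.3, 0.0, -8.0]
width: 0.0392
finger_force: 63.7
```

```bash
python3 -m handwheel '[0,0,0.013,0,0,0,1, 0,0,0.013,0,0,0,1, 0,0,0.01,0,0,0,1, 0,0,0,0,0,0,1]'
python3 -m handwheel '[0,0,0.01,0,0,0,1, 0,0,0.013,0,0,0,1, 0,0,0,0,0,0,1, 0,0,0,0,0,0,1]'
```

```text
time: 7.95
position: [0.5269, 0.3053, 0.0622]
tcp_rot: [180.0, 0.0, -14.5]
contact_force: [-0.2, -0.7, -8.8]
width: 0.0389
finger_force: 63.7
time: 8.35
position: [0.5272, 0.3056, 0.0599]
tcp_rot: [-180.0, -0.0, -14.5]
contact_force: [-1.8, -0.4, -3.3]
width: 0.0389
finger_force: 64.2
```

```bash
python3 -m handwheel '[0,0,0,0,0,0,-1, 0,0,0,0,0,0,-1, 0,0,0,0,0,0,-1, 0,0,0,0,0,0,-1, 0,0,-0.1,0,0,0,-1, 0,0,-0.147,0,0,0,-1, 0,0,0,0,0,0,-1, 0,0,0,0,0,0,1, 0,0,0,0,0,0,1, 0,0,0,0,0,0,1, 0,0,0,0,0,0,1, 0,0,0,0,0,0,1]'
python3 -m handwheel '[0,0,0,0,0,0,1, 0,0,0,0,0,0,1, 0,0,0,0,0,0,1, 0,0,0,0,0,0,1]'
```

```text
time: 9.55
position: [0.527, 0.3056, 0.096]
tcp_rot: [180.0, 0.0, -14.5]
contact_force: [0.0, 1.0, -0.1]
width: 0.0298
finger_force: 59.2
time: 9.95
position: [0.527, 0.3055, 0.096]
tcp_rot: [180.0, 0.0, -14.5]
contact_force: [-0.5, 2.4, -0.4]
width: 0.0297
finger_force: 59.2
```

```bash
for i in 1; do
python3 -m handwheel '[0,0,-0.01,0,0,0,1, 0,0,-0.01,0,0,0,1, 0,0,0,0,0,0,1]'
python3 -m handwheel '[0,0,-0.01,0,0,0,1, 0,0,0,0,0,0,1]'
python3 -m handwheel '[0,0,-0.01,0,0,0,1, 0,0,0,0,0,0,1]'
python3 -m handwheel '[0,0,-0.01,0,0,0,1, 0,0,0,0,0,0,1]'
python3 -m handwheel '[0,0,-0.01,0,0,0,1, 0,0,0,0,0,0,1]'
python3 -m handwheel '[0,0,-0.01,0,0,0,1, 0,0,0,0,0,0,1]'
python3 -m handwheel '[0,0,-0.01,0,0,0,1, 0,0,0,0,0,0,1]'
python3 -m handwheel '[0,0,-0.01,0,0,0,1, 0,0,0,0,0,0,1]'
python3 -m handwheel '[0,0,-0.01,0,0,0,1, 0,0,0,0,0,0,1]'
python3 -m handwheel '[0,0,-0.01,0,0,0,1, 0,0,0,0,0,0,1]'
python3 -m handwheel '[0,0,-0.01,0,0,0,1, 0,0,0,0,0,0,1]'
python3 -m handwheel '[0,0,-0.01,0,0,0,1, 0,0,0,0,0,0,1]'
done | egrep 'posi|contact|width'
```

```text
position: [0.5269, 0.3055, 0.0989]
contact_force: [-0.0, 1.8, -3.2]
width: 0.0298
position: [0.5269, 0.3054, 0.1004]
contact_force: [0.2, 2.0, -4.6]
width: 0.0297
position: [0.5269, 0.3055, 0.1022]
contact_force: [0.3, 2.6, -3.9]
width: 0.03
position: [0.527, 0.3054, 0.1038]
contact_force: [-0.4, 1.4, -4.4]
width: 0.0297
position: [0.5269, 0.3055, 0.1053]
contact_force: [-1.2, 1.0, -4.8]
width: 0.0295
position: [0.527, 0.3055, 0.1071]
contact_force: [-1.8, 0.9, -4.1]
width: 0.0299
position: [0.5272, 0.3055, 0.1092]
contact_force: [-3.9, 1.1, -1.2]
width: 0.0301
position: [0.5271, 0.3055, 0.1102]
contact_force: [-3.4, -0.0, -1.0]
width: 0.0297
position: [0.5271, 0.3055, 0.1112]
contact_force: [-1.6, -0.2, -3.3]
width: 0.03
position: [0.5271, 0.3054, 0.1126]
contact_force: [-2.1, 1.2, -3.5]
width: 0.0299
position: [0.5271, 0.3055, 0.1142]
contact_force: [-1.6, 1.2, -4.8]
width: 0.0298
position: [0.5271, 0.3054, 0.1159]
contact_force: [-1.4, 1.0, -4.3]
width: 0.0299
```

```bash
for i in 1; do
python3 -m handwheel '[0,0,-0.01,0,0,0,1, 0,0,-0.01,0,0,0,1, 0,0,0,0,0,0,1]'
python3 -m handwheel '[0,0,-0.01,0,0,0,1, 0,0,-0.01,0,0,0,1, 0,0,0,0,0,0,1]'
python3 -m handwheel '[0,0,-0.01,0,0,0,1, 0,0,-0.01,0,0,0,1, 0,0,0,0,0,0,1]'
python3 -m handwheel '[0,0,-0.01,0,0,0,1, 0,0,-0.01,0,0,0,1, 0,0,0,0,0,0,1]'
python3 -m handwheel '[0,0,-0.01,0,0,0,1, 0,0,-0.01,0,0,0,1, 0,0,0,0,0,0,1]'
python3 -m handwheel '[0,0,-0.01,0,0,0,1, 0,0,-0.01,0,0,0,1, 0,0,0,0,0,0,1]'
python3 -m handwheel '[0,0,-0.01,0,0,0,1, 0,0,-0.01,0,0,0,1, 0,0,0,0,0,0,1,0,0,0,0,0,0,1]'
done | egrep 'posi|contact'
```

```text
position: [0.5272, 0.3054, 0.1192]
contact_force: [-1.1, 0.0, -3.2]
position: [0.5272, 0.3055, 0.1225]
contact_force: [-3.1, 0.2, -1.8]
position: [0.5271, 0.3055, 0.1248]
contact_force: [-2.4, 0.4, -3.8]
position: [0.5271, 0.3055, 0.1279]
contact_force: [-2.2, 0.6, -3.7]
position: [0.5272, 0.3055, 0.1312]
contact_force: [-1.4, 1.3, -3.7]
position: [0.5273, 0.3055, 0.1345]
contact_force: [-2.3, 0.2, -1.5]
position: [0.5271, 0.3055, 0.1368]
contact_force: [-1.4, -0.3, -3.5]
```

```bash
for i in 1; do
python3 -m handwheel '[0,0,0,0,0,0,-1, 0,0,0,0,0,0,-1, 0,0,0,0,0,0,-1, 0,0,0,0,0,0,-1, 0,0,-0.15,0,0,0,-1, 0,0,-0.25,0,0,0,-1, 0,0,-0.25,0,0,0,-1, 0,0,-0.2,0,0,0,-1,0,0,0,0,0,0,-1,0,0,0,0,0,0,-1,0,0,0,0,0,0,-1]'
python3 -c "
from h import *
from station import snapshot
d={n:snapshot(n) for n in('wrist','scene','side')};pickle.dump(d,open('s3.pkl','wb'));cv2.imwrite('pics/w3.png',d['wrist']['color'][:,:,::-1])"
python3 -m handwheel '[0.2,0,0,0,0,0,-1, 0.25,0,0,0,0,0,-1, 0.15,0,0,0,0,0,-1,0,0,0,0,0,0,-1,0,0,0,0,0,0,-1,0,0,0,0,0,0,-1]'
done | egrep 'posi|contact|rot'
python3 - <<'E'
from h import *
from station import env,snapshot
s=env.sense();print(s["position"],s["tcp_rot"],s["time"])
d={n:snapshot(n) for n in("wrist","scene","side")};pickle.dump(d,open("s4.pkl","wb"))
a=pickle.load(open("s3.pkl","rb"))
o=np.zeros((600,800,3),np.uint8)
o[:300,:400]=cv2.resize(a["wrist"]["color"][100:400,120:520,::-1],(400,300));o[:300,400:]=cv2.resize(d["wrist"]["color"][:,50:583,::-1],(400,300),interpolation=cv2.INTER_AREA)
o[300:,:400]=cv2.resize(d["scene"]["color"][140:230,260:380,::-1],(400,300),interpolation=cv2.INTER_CUBIC)
o[300:,400:]=cv2.resize(d["side"]["color"][200:320,235:395,::-1],(400,300),interpolation=cv2.INTER_CUBIC)
cv2.imwrite("pics/m.png",o)
E
```

```text
position: [0.5268, 0.3054, 0.2629]
tcp_rot: [179.9, 0.1, -14.5]
contact_force: [-0.5, 0.3, -1.0]
position: [0.6137, 0.2831, 0.2642]
tcp_rot: [180.0, 0.0, -14.5]
contact_force: [0.3, 0.5, -1.0]
[0.61373653 0.28312639 0.26418405] [ 1.79987644e+02  1.11462654e-02 -1.45179456e+01] 16.5
```

View pics/m.png

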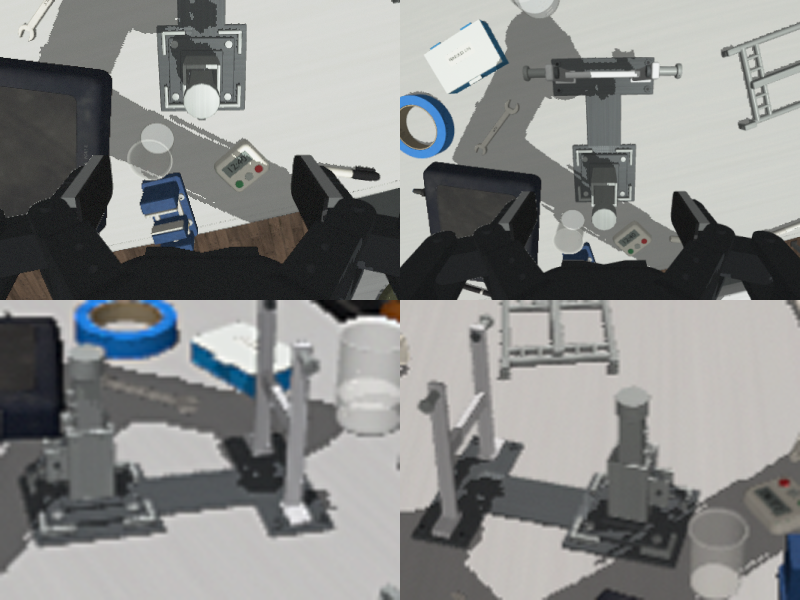

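Wrist view: the prop stands in the pocket with its column raised and its head visible. The pins are at about (223,96) and (419,95) in the full wrist frame. Moving over the rack next.

```bash
for i in 1; do
python3 -m handwheel '[0.05,0.16,0,0,0,0,-1, 0.083,0.269,0,0,0,0,-1, 0.083,0.269,0,0,0,0,-1, 0.083,0.269,0,0,0,0,-1, 0.083,0.269,0,0,0,0,-1, 0.083,0.269,0,0,0,0,-1, 0.083,0.269,0,0,0,0,-1, 0.083,0.269,0,0,0,0,-1, 0.033,0.11,0,0,0,0,-1]'
python3 -m handwheel '[0,0,0,0,0,0.0639,-1, 0,0,0,0,0,0.0639,-1, 0,0,0,0,0,0.0639,-1, 0,0,0,0,0,0.0639,-1, 0,0,0,0,0,0.0639,-1, 0,0,0,0,0,0.0639,-1, 0,0,0,0,0,0.0639,-1, 0,0,0,0,0,0.0639,-1, 0,0,0,0,0,0.0639,-1, 0,0,0,0,0,0,-1, 0,0,0,0,0,0,-1]'
done | egrep 'posi|contact|rot'
python3 - <<'E'
from h import *
from station import env,snapshot
np.set_printoptions(precision=4,suppress=True)
s=env.sense();print(s["position"],s["tcp_rot"],s["time"])
d={"wrist":snapshot("wrist")};pickle.dump(d,open("s5.pkl","wb"))
a=pickle.load(open("s4.pkl","rb"));b=pickle.load(open("s3.pkl","rb"))
o=np.zeros((600,800,3),np.uint8)
o[:200]=cv2.resize(a["wrist"]["color"][65:127,200:448,::-1],(800,200),interpolation=cv2.INTER_CUBIC)
o[200:,:640]=d["wrist"]["color"][:,:,::-1]
cv2.imwrite("pics/n.png",o)
print(tri(a["scene"],[[286.4,155.6]],a["side"],[[327.8,238.4]]),tri(b["wrist"],[[322.5,199]],a["scene"],[[286.4,155.6]]),tri(b["wrist"],[[322.5,199]],a["side"],[[327.8,238.4]]))
print(plane(b["wrist"],[[322.5,199]],.155))
E
```

```text
position: [0.629, -0.0575, 0.265]
tcp_rot: [180.0, -0.1, -14.7]
contact_force: [-0.1, -0.0, 0.3]
position: [0.6294, -0.0541, 0.2645]
tcp_rot: [-180.0, 0.0, -83.3]
contact_force: [0.1, -0.4, 0.4]
[ 0.6294 -0.0541  0.2645] [-179.9821    0.0076  -83.3104] 18.65
[[0.5267 0.3042 0.1532 0.0043]] [[0.5285 0.3044 0.1538 0.0011]] [[0.5261 0.3046 0.1518 0.0028]]
[[0.5283 0.3046 0.155 ]]
```

View pics/n.png

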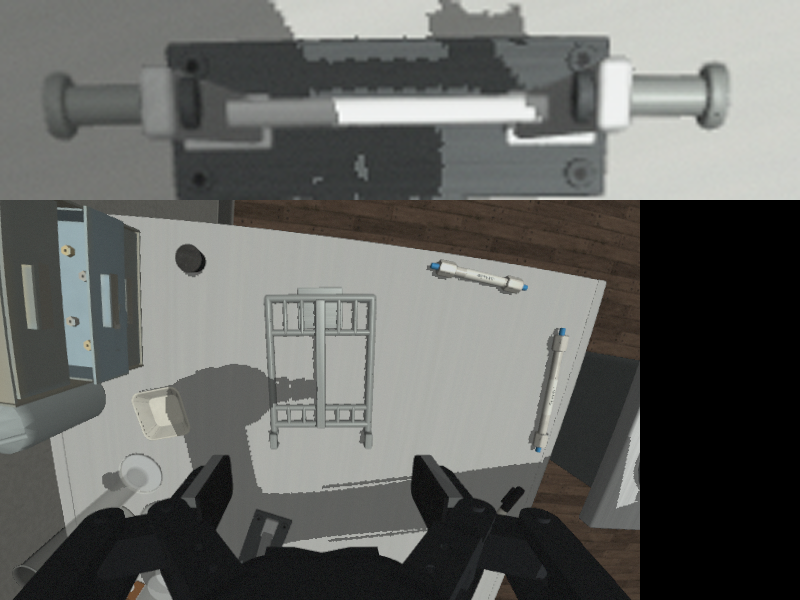

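Pins: middles at wrist (233.8,96.9) and (406.5,94.8). Head height is about 0.153, so the column is in the fourth notch. Rack in the wrist frame: spine (320.5,105) to (321,226), knuckles at (274,238) and (369,238), free bay from row 134 to 206, landing plate edge at row 89.

Run:
```python
from h import *
np.set_printoptions(precision=4,suppress=True)
a=pickle.load(open("s4.pkl","rb"))["wrist"];W=pickle.load(open("s5.pkl","rb"))["wrist"]
P=plane(a,[[233.8,96.9],[406.5,94.8]],.1625);print("pins",P,np.linalg.norm(P[0]-P[1]),P.mean(0),np.degrees(np.arctan2(*(P[0]-P[1])[1::-1])))
h=np.array([.527,.3045]);v=P.mean(0)[:2]-h;print("pin-pocket",np.linalg.norm(v),np.degrees(np.arctan2(v[1],v[0])))
g=cv2.cvtColor(W["color"],cv2.COLOR_RGB2GRAY)
for r in(120,150,170,190,220):print(r,g[r,308:334])
print("col345",g[125:215:1,345])
s=plane(W,[[320.5,105],[321,225]],.018);print("spine",s,np.degrees(np.arctan2(*(s[1]-s[0])[1::-1])))
k=plane(W,[[273.5,237],[368.5,238]],.012);print("knk",k,k.mean(0),np.linalg.norm(k[0]-k[1]))
print("bay",plane(W,[[320.7,134],[320.7,206]],.008))
print("plate",plane(W,[[320,89]],.005))
for z in (.25,):print(plane(a,[[320,200]],0))
```

```text
pins [[0.7121 0.327  0.1625]
 [0.6807 0.1999 0.1625]] 0.13092444973422426 [0.6964 0.2634 0.1625] 76.11489696494989
pin-pocket 0.1743006489721463 -13.629527084937383
120 [162 160 162 164 163 164  86  68 129 159 159 164 172 178 183 187 149 141
 169 169 170 172 172 171 173 172]
150 [173 172 171 172 170 153  95  81 120 153 152 151 158 165 168 177 134 117
 171 171 169 170 171 170 171 170]
170 [172 171 173 172 172 170  97  98 107 147 150 148 150 154 159 170 135 120
 170 171 171 171 172 171 172 172]
190 [ 96  94  97  94  95  95  94  96  73  86 147 145 145 148 149 158 135 123
 171 171 172 171 172 172 172 174]
220 [ 86  88  87  87  88 122  85  78  63 126 147 146 147 144 144 147 137 110
 127 126 126  92  92  92  92  92]
col345 [173 171 171 169 127 126 145 172 136 118 111 171 172 174 170 171 172 172
 171 172 170 173 172 172 171 171 173 172 171 172 172 172 172 172 173 173
 174 174 173 174 174 171 173 173 173 172 172 172 173 172 170 171 170 172
 172 172 170 172 171 172 171 171 169 172 171 171 172 170 171 170 170 173
 171 173 171 168 170 170 146  92 115 143 155 143 130 148 171 173 171 171]
spine [[ 0.6404 -0.1334  0.018 ]
 [ 0.6219  0.0203  0.018 ]] 96.8682243018934
knk [[0.685  0.0478 0.012 ]
 [0.5539 0.034  0.012 ]] [0.6194 0.0409 0.012 ] 0.13186365436868094
bay [[ 0.6361 -0.0984  0.008 ]
 [ 0.625  -0.0032  0.008 ]]
plate [[ 0.6432 -0.1525  0.005 ]]
[[0.5718 0.2968 0.    ]]
```

```bash
for i in 1; do
python3 -m handwheel '[-0.019,-0.0096,0.2,0,0,0,-0.2, 0,0,0.3,0,0,0,-0.2, 0,0,0.3,0,0,0,-0.2, 0,0,0.3,0,0,0,-0.2, 0,0,0.25,0,0,0,-0.2, 0,0,0.2,0,0,0,-0.2, 0,0,0.08,0,0,0,-0.2, 0,0,0.05,0,0,0,-0.2, 0,0,0.03,0,0,0,-0.2, 0,0,0,0,0,0,-0.2, 0,0,0,0,0,0,-0.2]'
done
```

```text
time: 19.8
position: [0.6315, -0.0516, 0.0094]
tcp_rot: [-179.9, -0.0, -83.5]
contact_force: [0.5, -0.2, 1.0]
width: 0.0511
finger_force: 0.0
```

```bash
python3 -m handwheel '[0,0,0.02,0,0,0,-0.2, 0,0,0.014,0,0,0,-0.2, 0,0,0,0,0,0,-0.2, 0,0,0,0,0,0,1, 0,0,0,0,0,0,1, 0,0,0,0,0,0,1, 0,0,0,0,0,0,1, 0,0,0,0,0,0,1, 0,0,0,0,0,0,1, 0,0,0,0,0,0,1, 0,0,0,0,0,0,1]'
python3 -m handwheel '[0,0,-0.03,0,0,0,1, 0,0,-0.1,0,0,0,1, 0,0,-0.13,0,0,0,1, 0,0,-0.1,0,0,0,1, 0,0,0,0,0,0,1, 0,0,0,0,0,0,1, 0,0,0,0,0,0,1]'
python3 - <<'E'
from h import *
from station import env,snapshot
s=env.sense();print(s["position"],s["tcp_rot"],s["wrist_torque"])
E
```

```text
time: 20.9
position: [0.6309, -0.0517, 0.003]
tcp_rot: [-180.0, -0.0, -83.6]
contact_force: [-0.1, -1.0, 1.6]
width: 0.0106
finger_force: 62.2
time: 21.6
position: [0.6298, -0.0517, 0.0553]
tcp_rot: [179.9, 0.0, -83.6]
contact_force: [-0.3, -0.0, -4.4]
width: 0.0103
finger_force: 61.5
[ 0.62979468 -0.05165176  0.05527135] [ 1.79872389e+02  2.74763081e-02 -8.35656959e+01] [0.06373184 0.07921167 0.04019188]
```

```bash
for i in 1; do
python3 -m handwheel '[0,0,-0.2,0,0,0,1, 0,0,-0.32,0,0,0,1, 0,0,-0.32,0,0,0,1, 0,0,-0.32,0,0,0,1, 0,0,-0.17,0,0,0,1, 0,0,0,0,0,0,1]'
python3 -m handwheel '[-0.125,-0.005,0,0,0,0,1, -0.251,-0.0095,0,0,0,0,1, -0.251,-0.0095,0,0,0,0,1, -0.251,-0.0095,0,0,0,0,1, -0.251,-0.0095,0,0,0,0,1, -0.251,-0.0095,0,0,0,0,1, -0.251,-0.0095,0,0,0,0,1, -0.251,-0.0095,0,0,0,0,1, -0.251,-0.0095,0,0,0,0,1, -0.125,-0.005,0,0,0,0,1, 0,0,0,0,0,0,1]'
python3 -m handwheel '[0,0,0,0,0,0.0658,1, 0,0,0,0,0,0.0658,1, 0,0,0,0,0,0.0658,1, 0,0,0,0,0,0.0658,1, 0,0,0,0,0,0.0658,1, 0,0,0,0,0,0.0658,1, 0,0,0,0,0,0.0658,1, 0,0,0,0,0,0.0658,1, 0,0,0,0,0,0.0658,1, 0,0,0,0,0,0.0658,1]'
python3 -m handwheel '[0,0,0,0,0,0.0658,1, 0,0,0,0,0,0.0658,1, 0,0,0,0,0,0.0658,1, 0,0,0,0,0,0.0658,1, 0,0,0,0,0,0,1, 0,0,0,0,0,0,1, 0,0,0,0,0,0,1]'
done
```

```text
time: 22.2
position: [0.6319, -0.052, 0.261]
tcp_rot: [-179.6, -0.0, -83.6]
contact_force: [0.6, 0.6, -3.4]
width: 0.0103
finger_force: 61.5
time: 23.3
position: [0.6043, 0.2888, 0.2524]
tcp_rot: [179.7, -0.1, -83.4]
contact_force: [0.4, 0.7, -4.4]
width: 0.0103
finger_force: 61.3
time: 24.3
position: [0.6054, 0.285, 0.2545]
tcp_rot: [-180.0, -0.1, -162.9]
contact_force: [0.3, 0.3, -3.4]
width: 0.0104
finger_force: 61.4
time: 25.0
position: [0.6054, 0.2858, 0.2556]
tcp_rot: [-180.0, -0.0, 166.0]
contact_force: [0.6, -0.1, -3.5]
width: 0.0103
finger_force: 61.3
```

```bash
python3 -m handwheel '[0,0,0.1,0,0,0,1, 0,0,0.17,0,0,0,1, 0,0,0.1,0,0,0,1, 0,0,0,0,0,0,1, 0,0,0,0,0,0,1, 0,0,0,0,0,0,1]'
python3 - <<'E'
from h import *
from station import env,snapshot
s=env.sense();print(s["position"],s["tcp_rot"],s["time"])
d={n:snapshot(n) for n in("wrist","scene","side")};pickle.dump(d,open("s6.pkl","wb"))
o=np.zeros((600,800,3),np.uint8)
o[:250,:400]=cv2.resize(d["wrist"]["color"][:,:,::-1],(400,250),interpolation=cv2.INTER_AREA)
o[:250,400:]=cv2.resize(d["scene"]["color"][110:210,260:420,::-1],(400,250),interpolation=cv2.INTER_CUBIC)
o[250:]=cv2.resize(d["side"]["color"][185:273,225:426,::-1],(800,350),interpolation=cv2.INTER_CUBIC)
cv2.imwrite("pics/p.png",o)
E
```

```text
time: 25.6
position: [0.606, 0.2865, 0.2026]
tcp_rot: [179.9, 0.1, 165.9]
contact_force: [-0.0, 0.6, -3.3]
width: 0.0104
finger_force: 61.3
[0.60603933 0.28645676 0.20255711] [1.79909775e+02 1.13840961e-01 1.65919113e+02] 25.6
```

View pics/p.png

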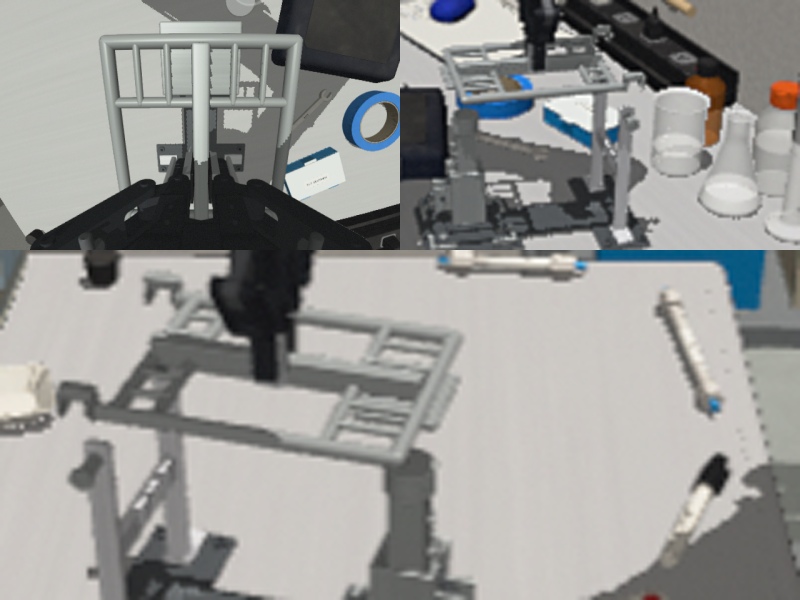

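Side view: the rack is held level above the stand. The left fork slot is at crop (77,400), the left pin head at (83,472), and the landing plate is over the prop head. In the wrist view the plate's end edge is at full-frame (322,36).

Run:
```python
from h import *
np.set_printoptions(precision=4,suppress=True)
d=pickle.load(open("s6.pkl","rb"));W,S,B=d["wrist"],d["scene"],d["side"]
t=np.array([.606,.2865,.2026]);y=np.radians(-14.08)
R=np.array([[np.cos(y),-np.sin(y),0],[np.sin(y),np.cos(y),0],[0,0,1]])
o=t-[0,0,.003]
P=lambda *p:np.array(p)/1000@R.T+o
b=lambda p:(p-[225,185])*3.98+[0,250]
a=lambda p:(p-[260,110])*2.5+[400,0]
pts=P([95,70,0],[95,70,12],[95,-70,0],[95,-70,12],[-95,68,4])
print("side",b(proj(B,pts)).tolist());print("scene",a(proj(S,pts)).tolist())
sy=np.radians(-14.);m=np.array([.6964,.2634,.1625]);n=np.array([-np.sin(sy),np.cos(sy),0])
pp=np.array([m+n*.078,m-n*.078]);print("pins side",b(proj(B,pp)),"scene",a(proj(S,pp)))
e=plane(W,[[200*1.6,22*1.6],[258,37],[388,37]],.2026+.002)
print("plate end in rack frame mm",1000*(e-o)@R)
g=cv2.cvtColor(W["color"],cv2.COLOR_RGB2GRAY)
print(g[25:70,300]); print(g[120,300:345]);print(g[300,300:345])
sp=plane(W,[[322,80],[322,250]],.2026+.015);print("spine rack frame",1000*(sp-o)@R)
```

```text
side [[72.50052784742769, 417.4634192939965], [70.4810254482936, 399.88440688117646], [164.6039783691629, 296.17244869193854], [163.30035263075186, 279.6757693172343], [395.779340713642, 462.340206548864]]
scene [[598.8036029408993, 40.254740588378226], [599.2144032927715, 30.977946531808485], [632.674780036031, 90.66467062386728], [633.2890285051585, 80.76027535473358], [441.54583900118155, 50.01469036449343]]
pins side [[ 76.0891 478.4974]
 [175.7273 339.711 ]] scene [[594.4764  65.9868]
 [631.6202 124.2787]]
plate end in rack frame mm [[-103.1724   -0.1367    5.    ]
 [-102.644   -25.9933    5.    ]
 [-102.6673   28.2503    5.    ]]
[110 111 111 112 110 110 110 109 106 160 173 201 211 212 213 214 214 213
 209 209 208 210 211 211 209 205 207 205 145 145 153 157 162 164 170 177
 187 201 215 211 188 164 153 148 140]
[181 181 181 180 180 181 154 121 160 184 211 222 223 223 222 221 218 217
 214 213 212 210 208 206 206 203 199 197 195 190 188 183 168 146 132  97
  89  97  98 111 176 176 177 177 176]
[19 19 28 22 23 33 34 29 31 23 33 88 93 97 96 98 99 99 97 93 95 95 97 98
 97 94 96 96 96 98 95 91 83 34 19 34 31 30 33 27 29 28 22 29 30]
spine rack frame [[-84.1971   0.6413  18.    ]
 [-12.0368   0.6462  18.    ]]
```

```bash
for i in 1; do
python3 -m handwheel '[0.02,0,0.05,0,0,0,1, 0,0,0.08,0,0,0,1, 0,0,0.05,0,0,0,1, 0,0,0,0,0,0,1, 0,0,0,0,0,0,1, 0,0,0,0,0,0,1]'
python3 -m handwheel '[0,0,0.013,0,0,0,1, 0,0,0.013,0,0,0,1, 0,0,0,0,0,0,1, 0,0,0,0,0,0,1]'
python3 -m handwheel '[0,0,0.013,0,0,0,1, 0,0,0.013,0,0,0,1, 0,0,0,0,0,0,1, 0,0,0,0,0,0,1]'
done
```

```text
time: 26.35
position: [0.6028, 0.287, 0.1742]
tcp_rot: [180.0, 0.0, 165.9]
contact_force: [-0.6, -0.8, -3.3]
width: 0.0103
finger_force: 61.4
time: 26.75
position: [0.6025, 0.287, 0.1697]
tcp_rot: [-180.0, -0.0, 165.9]
contact_force: [0.2, -0.7, -4.0]
width: 0.0102
finger_force: 61.4
time: 27.15
position: [0.6025, 0.287, 0.1657]
tcp_rot: [-180.0, -0.0, 165.9]
contact_force: [-0.3, -0.3, -3.7]
width: 0.01
finger_force: 61.4
```

```bash
for i in 1; do
python3 -m handwheel '[0,0,0.01,0,0,0,1, 0,0,0.01,0,0,0,1, 0,0,0,0,0,0,1, 0,0,0,0,0,0,1]'
python3 -m handwheel '[0,0,0.01,0,0,0,1, 0,0,0,0,0,0,1, 0,0,0,0,0,0,1]'
python3 -m handwheel '[0,0,0.01,0,0,0,1, 0,0,0,0,0,0,1, 0,0,0,0,0,0,1]'
python3 -m handwheel '[0,0,0.01,0,0,0,1, 0,0,0,0,0,0,1, 0,0,0,0,0,0,1]'
done | egrep 'posi|contact|rot'
```

```text
position: [0.6025, 0.287, 0.1628]
tcp_rot: [-180.0, -0.0, 165.9]
contact_force: [0.7, 0.1, -3.4]
position: [0.6025, 0.287, 0.1614]
tcp_rot: [-180.0, -0.0, 165.9]
contact_force: [-0.4, 0.1, -4.3]
position: [0.6026, 0.287, 0.1599]
tcp_rot: [-180.0, 0.0, 165.9]
contact_force: [0.9, 0.0, -3.7]
position: [0.6026, 0.287, 0.1584]
tcp_rot: [-180.0, 0.0, 165.9]
contact_force: [0.3, 0.3, -4.0]
```

```bash
for i in 1; do
python3 -m handwheel '[0,0,0.008,0,0,0,1, 0,0,0,0,0,0,1, 0,0,0,0,0,0,1]'
python3 -m handwheel '[0,0,0.008,0,0,0,1, 0,0,0,0,0,0,1, 0,0,0,0,0,0,1]'
done | egrep 'posi|contact|rot'
python3 - <<'E'
from h import *
from station import env,snapshot
d={n:snapshot(n) for n in("scene","side")};pickle.dump(d,open("s7.pkl","wb"))
o=np.zeros((600,800,3),np.uint8)
o[:250,:400]=cv2.resize(d["scene"]["color"][110:210,260:420,::-1],(400,250),interpolation=cv2.INTER_CUBIC)
o[250:]=cv2.resize(d["side"]["color"][185:273,225:426,::-1],(800,350),interpolation=cv2.INTER_CUBIC)
cv2.imwrite("pics/q.png",o)
E
```

```text
position: [0.6027, 0.287, 0.1578]
tcp_rot: [180.0, 0.0, 165.9]
contact_force: [-0.5, -1.0, 0.3]
position: [0.6027, 0.287, 0.1577]
tcp_rot: [180.0, 0.1, 165.9]
contact_force: [-3.6, -1.1, 5.9]
```

```bash
for i in 1; do
python3 -m handwheel '[0,0,0,0,0,0,0.3, 0,0,0,0,0,0,0.1, 0,0,0,0,0,0,-0.2, 0,0,0,0,0,0,-0.2, 0,0,0,0,0,0,-0.2, 0,0,-0.05,0,0,0,-0.2, 0,0,-0.2,0,0,0,-0.2, 0,0,-0.25,0,0,0,-0.2, 0,0,-0.25,0,0,0,-0.2, 0,0,0,0,0,0,-0.2, 0,0,0,0,0,0,-0.2, 0,0,0,0,0,0,-0.2]'
done
python3 - <<'E'
from h import *
from station import env,snapshot
d={n:snapshot(n) for n in("wrist","scene","side")};pickle.dump(d,open("s8.pkl","wb"))
o=np.zeros((600,800,3),np.uint8)
o[:250,:400]=cv2.resize(d["wrist"]["color"][:,:,::-1],(400,250),interpolation=cv2.INTER_AREA)
o[:250,400:]=cv2.resize(d["scene"]["color"][110:210,260:420,::-1],(400,250),interpolation=cv2.INTER_CUBIC)
o[250:]=cv2.resize(d["side"]["color"][185:273,225:426,::-1],(800,350),interpolation=cv2.INTER_CUBIC)
cv2.imwrite("pics/r.png",o)
E
```

```text
time: 30.35
position: [0.6022, 0.287, 0.2674]
tcp_rot: [-179.9, -0.1, 165.9]
contact_force: [-0.2, -0.8, -0.0]
width: 0.0511
finger_force: 0.0
```

View pics/r.png

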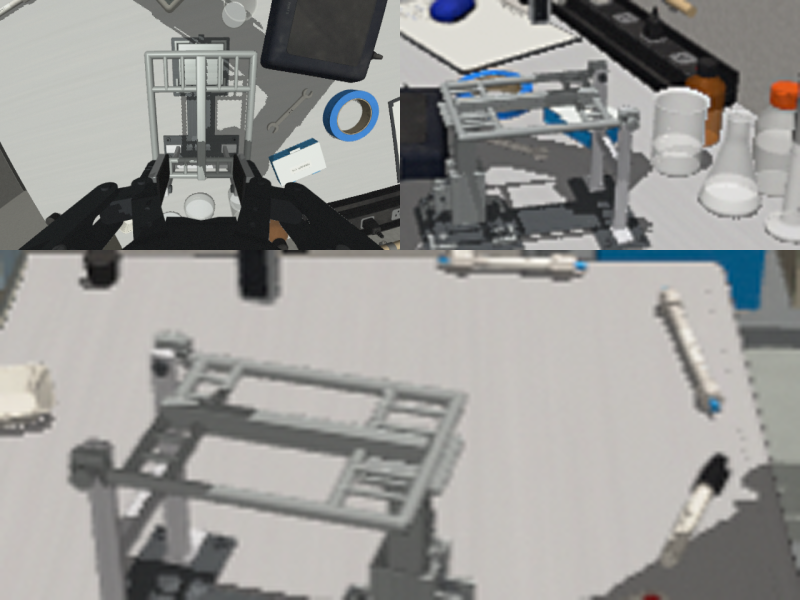

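Both forks now sit over their pins, at crop (92,465) and (172,350). The rack looks level and its landing plate rests on the prop head, with the gripper clear. Handing in.

```bash
python3 -c "
from station import close_job
print(close_job())"
```

```text
the job is handed in; nothing more can be done
None
```

Job handed in at about 30 s: in the last pictures the prop stands in the pocket at the fourth notch, and the rack hangs level on both pins with its plate on the prop's head; the hand-in gave no verdict.

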